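Quick spin-down in a microcentrifuge: shut the lid, power on, hold the pulse key

TASK

The loaded microcentrifuge needs a quick spin-down: with the fingertips push its open lid down until the catch clicks and it stays shut by itself, then switch on the power rocker at the left end of the sloping front panel by pressing its end nearer the lid fully down, and then press the oblong pulse key at the right end of the panel all the way in. It spins only while that key is down, so finish with the key still held in. Do not press the round key beside it, and leave the lid shut, the rocker on and the loose things on the bench where they lie.

Things in the scene. Friction and masses are not known exactly. Their poses are not given: they have to be found in the camera images.
- centrifuge: White bench microcentrifuge, fixed, 260 mm deep (x) x 220 mm wide (y), deck 100 mm high; origin under its middle on the bench, x from its front panel to the lid hinge, y to its left, z up. The front panel slopes down to the front at 0.305 rad, middle at x -0.104, z 0.090; on it from left (+y) to right: rocker, dark display, round key, oblong pulse key.
- lid_hinge (a point): Middle of the lid's hinge axis, at centrifuge x = 0.115, y = 0, z = 0.104; the axis runs along the centrifuge's y.
- lid (a joint): Lid angle, rad: 0 shut in its catch, 1.15 wide open, at the start 0.6 to 0.95. Grey frame with clear window, 180 mm wide (y), free edge 159 mm from the hinge axis. Stiff: stays put above 0.4 rad; lower, a spring lifts it ajar unless caught. Closing takes 2 N at its edge, up to 9 N from 0.08 on, where the catch gives way and clicks over at 0; it can be pushed to -0.03 and returns to 0.
- lid_edge (a point): Point to push on the lid's outer face, mid-width, on the front frame bar: 142 mm from the hinge axis (17 mm short of the free edge) and 18 mm outward of the plane through the axis. Its z is the lid's outward normal (up when shut), its x points to the hinge.
- rocker_pivot (a point): Power rocker, a white tilting paddle 22 mm wide (y) and 32 mm long (up the slope) in a black frame; this point is on its top at the tilting axis, 82 mm left of the panel's middle. Its z axis is the panel's normal, its x points up the slope towards the lid.
- rocker (a joint): Rocker angle in rad: 0 = off (end nearer the lid stands up, as at the start), 0.34 = on (that end pressed down). It stays where it is left; about 2.5 N on that end moves it.
- rocker_far_end (a point): Top of the rocker's end nearer the lid, 12.5 mm from the tilting axis; it goes down about 4 mm.
- pulse_key_top (a point): Middle of the top of the oblong pulse key, white, 30 mm up the slope x 18 mm wide (y), standing 9 mm out of the panel, 82 mm right of the panel's middle. Its z axis is the panel's normal.
- pulse_key (a joint): How far the pulse key is pressed in, m: 0 = out, 0.005 = fully in. A spring returns it; 1.2 N starts it, 4.2 N holds it fully in.
- round_key_top (a point): Middle of the top of the round start key, 21 mm across, standing 9 mm out of the panel, 34 mm right of the panel's middle: not to be pressed.
- round_key (a joint): How far the round key is pressed in, m (0 to 0.005); sprung like the pulse key.
- marker: Bystander: a capped felt marker lying on the bench, 129 mm long, 15 mm thick.
- pipette: Bystander: a hand pipette lying on the bench, 254 mm long.
- tip_box: Bystander: a closed tip box, 89 x 118 x 77 mm high.
- tube50: Bystander: a capped conical tube lying on the bench, 116 mm long, 34 mm thick.
- tape: Bystander: a roll of tape lying flat, 82 mm across, 19 mm high.
- microtube: Bystander: a small tube lying on the bench, 41 mm long, 13 mm thick.
- catch_slide (a point): Top of the catch's small ribbed thumb slide in the deck just in front of the shut lid, 26 x 12 mm, 6 mm high. It gives way by itself as the lid is pushed shut; drawing it towards the front would let the lid go.

How it is judged:
On the way, in this order (a step that is already met when the one before it is completed fails the run):
1. the lid is shut and stays shut with the fingers off it, power still off (value of joint lid below 0.03 rad and contact force between the fingers and lid below 0.2 N and value of joint rocker below 0.1 rad and value of joint pulse_key below 0.0015 m), for 0.2 s.
2. the rocker is on, the lid still shut, the pulse key not yet pressed (value of joint lid below 0.03 rad and value of joint rocker above 0.27 rad and value of joint pulse_key below 0.0015 m), for 0.1 s.
3. the pulse key is pressed in by the fingers (value of joint pulse_key above 0.0035 m and contact force between the fingers and pulse_key above 1 N and value of joint lid below 0.03 rad and value of joint rocker above 0.27 rad), for 0.2 s.
At the end, for the whole second after the job is handed in: The lid is shut in its catch (under 0.03 rad), the rocker on (over 0.27 rad), the round key out (under 1.5 mm) and the fingers hold the pulse key at least 3.5 mm in, with 1 to 40 N (all of step 3 and contact force between the fingers and pulse_key below 40 N and value of joint round_key below 0.0015 m); the arm keeps its last pose, push and grip.
It fails at once if the round key is pressed (2 mm) (value of joint round_key above 0.002 m).
It fails at once if the rocker is switched on with the lid open (value of joint rocker above 0.2 rad and value of joint lid above 0.06 rad).
It fails at once if the pulse key is pressed before the lid is shut and the rocker on (value of joint pulse_key above 0.002 m and (value of joint lid above 0.06 rad or value of joint rocker below 0.2 rad)).
It fails at once if the lid is lifted further open (value of joint lid above 1.08 rad).
It fails at once if a loose thing on the bench is moved or lifted by over 20 mm (distance of any of marker, pipette, tip_box, tube50, tape, microtube from where it was at the start of the episode above 0.02 m).
It also fails if it takes over 51 s, if anything falls off the work surface, if the arm or the gripper's body presses on something with over 40 N, if the wrist force passes 120 N, or if a joint passes its speed limit or range.

ROBOT

A 6-joint arm with a two-finger parallel gripper is mounted at the origin on a cart in front of the work surface, level with it; the furniture and walls round the work are solid. World frame = base frame: x ahead of the robot, y to its left, z up, the work surface at z = 0. Lengths are in m, angles in rad, forces in N, time in s.
With the tool pointing down it reaches from about 0.3 to 0.775 m from the base axis. Payload 14.6 kg.
Tool frame: the origin (TCP) lies on the centre line of the jaws, within the pads' length; the fingertips stand ctrl.tcp_to_tips ahead of it and the grasp point (between the pads) lies 2 mm behind it (ctrl.tcp_to_tips is the distance from the TCP to the fingertips, in m); z points along the fingers, y is the line along which they close (so a half turn about z gives the same grasp; the last joint's range is limited). The gripper opens to 94 mm and grips with 3 to 60 N. Pads are 16 mm wide; open, the fingers measure 119 mm over their backs; the gripper's body (75 mm by 177 mm) begins 78 mm behind the grasp point.
Start: joints at [1.159, 0.3, 1.521, -0, 1.321, -0.067], TCP at [0.186, 0.518, 0.222] pointing down, gripper open.
Joint ranges: [-3.03, 3.03], [-0.79, 2.21], [0.23, 2.52], [-1.04, 4.18], [0, 3.07], [-2.55, 2.55]. Speed limits (rad/s): [2.22, 2.22, 2.57, 3.14, 3.14, 3.14].

INTERFACE

Orientations are given as [roll, pitch, yaw] about the fixed x, y, z axes, in that order (R = Rz(yaw) Ry(pitch) Rx(roll)).
In Python, from station import telemetry, viewer, hand_in, ctrl gives the robot as it stands.
- The arm moves only by the tool step_arm, never from a script. Its argument "plan" is a list of rows, each an object of numbers: "dx", "dy", "dz": the shift along the tool's x, y, z scaled (see below); "rx", "ry", "rz": the turn, a rotation vector about the tool's x, y, z scaled (see below); "claw": the closure, from 0 (fully open) to 1 (shut). In form: [{"dx": .., "dy": .., "dz": .., "rx": .., "ry": .., "rz": .., "claw": ..}, ...]. A call has 1 to 10 rows; each row shifts and turns the commanded pose from where the row before left it, along the tool's axes as they then stand; what a row does not reach is not made up. The controller multiplies each number of a shift by 0.1 m and each number of a turn by 90 degrees. A row lasts 1/10 s, in which the tool goes at most 50 mm and 8.59 degrees, less where a joint would pass 70% of its speed; a pose out of reach is approached as far as the arm can. A call with a number of a shift or a turn outside -1 to 1 is refused whole. A call with a gripper value outside its range is refused whole. The fingers move at their own pace and stop on an object; "grip_force" is the grip in N (left out, the last holds). Time passes only in rows, so rows that do not move let the fingers close. It gives the time, the measured TCP pose, the force, the opening and the grip force at its end, in the units of the state.
- telemetry.get_obs(): the state, without advancing time (a new reading comes with each control period).
- viewer.camera(name): name is "scene" or "top"; returns a dict with "img" (400x640x3 uint8, red, green, blue), "z_map" (400x640 float32, m along the optical axis (not along the pixel's ray), 0 where there is no reading), "fx", "fy", "cx", "cy" (pixels), "dist" ([k1, k2, p1, p2, k3] as OpenCV has them; the pictures are not rectified), "R" (3x3) and "t" (3): a world point X has camera coordinates R X + t. Camera axes: x right, y down, z forward; pixel columns grow to the right and rows downward; lengths in m; the calibration is good to about 2 mm. A picture is of the moment at which its call begins.
- hand_in(): hands the job in; it is judged then, once.
Trained networks look in a picture, given as the dict that the camera call returned (one of the last four; its "shot" number tells which), for a name from the list of things; names that differ only in an ending like _2 or _b are one class to them, and where a whole thing is asked for, a point or a joint stands for the part that bears it (a point fixed in the world has none). Each returns a list of dicts, best first, with "score" (0 to 1); they miss things now and then, are a little off and sometimes report something else, mostly with a low value. They report only what shows in the picture. A call takes as long as a camera call.
- viewer.recognise(target, picture): "rect" ([left, top, right, bottom] in pixels, round what is visible of it).
The state is a dict: "time_s": time; "qpos": joint angles; "joint_vel": joint speeds; "tau": joint torques, N m; "ee_pos": TCP position; "eef_rot": TCP orientation; "force": force on the tool from outside, world axes, zero at the start; "moment": the same for the moment, N m; "grip_width": finger opening in m; "grip_force": force on a finger pad.
Only numpy, scipy, OpenCV 4.12 (cv2) and the standard library are available. Lean on these libraries where they do the work, as an engineer would, in place of code of your own. Each camera call takes 0.05 s, during which the arm holds its last target. There are 200 camera calls.

## Working session

There is one attempt and no reset: what is moved stays moved. The work goes in short steps, Python scripts to look and compute and a tool call to move; the robot and the scene stay as the last step left them, time stands still between calls to the robot, and variables do not carry over. Pictures are saved under pics/ and viewed, at most 10 in all, crops included, and the job is handed in when it is done.

Besides the shell and the picture viewer there is one more tool, called by a JSON object that holds its "op" and its "data". step_arm: Moves the arm, as the interface text tells. Shifts and turns lie within -1 to 1; 1 stands for 0.1 m of shift or 90 degrees of turn. Its arguments: {"type":"object","properties":{"plan":{"type":"array"},"grip_force":{"type":"number"}},"required":["plan"]}

```bash
ls; mkdir -p pics; python3 - <<'E'
from station import telemetry, viewer, ctrl
import cv2,pickle
print(ctrl.tcp_to_tips, telemetry.get_obs())
for n in ["scene","top"]:
    c=viewer.camera(n); pickle.dump(c,open(f"{n}0.pkl","wb"))
    cv2.imwrite(f"pics/{n}0.png",c["img"][:,:,::-1])
    for t in ["centrifuge","lid","rocker_pivot","pulse_key_top","round_key_top","catch_slide"]:
        print(n,t,[(r["score"],r["rect"]) for r in viewer.recognise(t,c)[:2]])
E
```

```text
pics
0.017 {'time_s': 0.0, 'qpos': array([ 1.15937880e+00,  3.00479086e-01,  1.52159669e+00, -4.23226589e-06,
        1.32065891e+00, -6.66123564e-02]), 'joint_vel': array([-6.00279116e-04, -2.74551075e-04, -1.34332214e-03, -8.22069222e-04,
       -2.68084817e-05,  6.25809646e-04]), 'tau': array([-1.52943799e-04, -5.31795895e+01, -3.52743924e+01,  7.08987191e-02,
        2.42278964e-02, -4.57669034e-05]), 'ee_pos': array([0.18582148, 0.51740411, 0.22187532]), 'eef_rot': array([-3.14045288e+00, -7.19270307e-05,  2.79678849e+00]), 'force': array([-0.48065202, -0.12515349,  0.23260015]), 'moment': array([ 0.027126  , -0.01210564, -0.01494938]), 'grip_force': 0.0, 'grip_width': 0.09402831332136971}
scene centrifuge [(0.8, [273.8, 165.9, 365.6, 245.9])]
scene lid [(0.96, [293.9, 161.9, 358.4, 187.6])]
scene rocker_pivot [(0.65, [278.1, 200.7, 337.4, 220.9])]
scene pulse_key_top []
scene round_key_top []
scene catch_slide [(0.47, [273.9, 160.4, 363.9, 246.6])]
top centrifuge [(0.89, [264.6, 149.0, 353.6, 252.9])]
top lid [(0.81, [262.2, 149.1, 343.3, 200.8]), (0.71, [262.7, 147.6, 350.4, 252.5])]
top rocker_pivot [(0.66, [269.0, 230.0, 347.5, 252.0])]
top pulse_key_top [(0.55, [335.1, 233.7, 344.2, 246.3])]
top round_key_top []
top catch_slide [(0.66, [265.1, 148.9, 348.8, 199.3]), (0.65, [304.1, 209.9, 312.5, 220.9])]
```

```bash
python3 - <<'E'
import pickle,cv2,numpy as np
a=pickle.load(open("scene0.pkl","rb"))["img"];b=pickle.load(open("top0.pkl","rb"))["img"]
A=cv2.resize(a[130:280,220:420],(800,600),interpolation=cv2.INTER_CUBIC);B=cv2.resize(b[130:280,210:410],(800,600),interpolation=cv2.INTER_CUBIC)
cv2.imwrite("pics/cropS.png",A[:,:,::-1]);cv2.imwrite("pics/cropT.png",B[:,:,::-1])
for n in ["scene0","top0"]:
    c=pickle.load(open(n+".pkl","rb")); print(n,c["fx"],c["fy"],c["cx"],c["cy"],c["dist"],(-c["R"].T@c["t"]).round(3),c["R"].round(3).tolist())
E
```

```text
scene0 499.5674957628228 499.5674957628228 323.25764256829984 206.93030107521088 [-0.12996337  0.          0.          0.          0.        ] [-0.745 -0.658  0.829] [[0.475, -0.88, 0.014], [-0.383, -0.222, -0.896], [0.792, 0.421, -0.443]]
top0 420.91167986340304 420.91167986340304 316.6576687223133 202.35642553992182 [-0.01979649  0.          0.          0.          0.        ] [0.446 0.015 1.197] [[-0.003, -0.999, -0.032], [-0.99, 0.007, -0.142], [0.142, 0.031, -0.989]]
```

View pics/cropS.png

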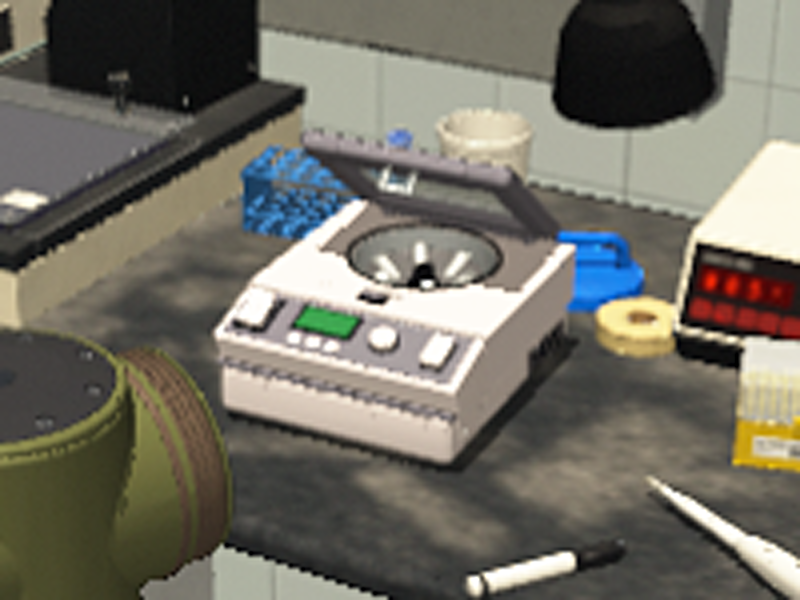

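View pics/cropT.png

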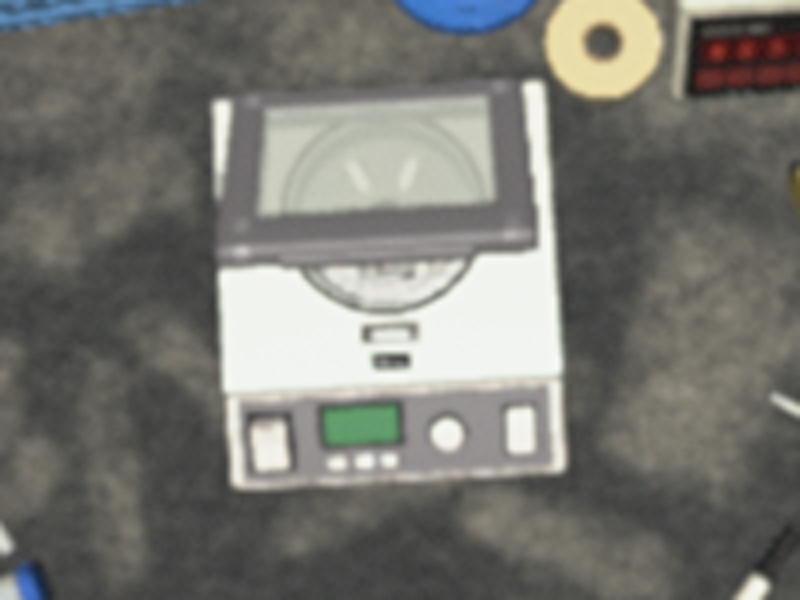

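View pics/scene0.png

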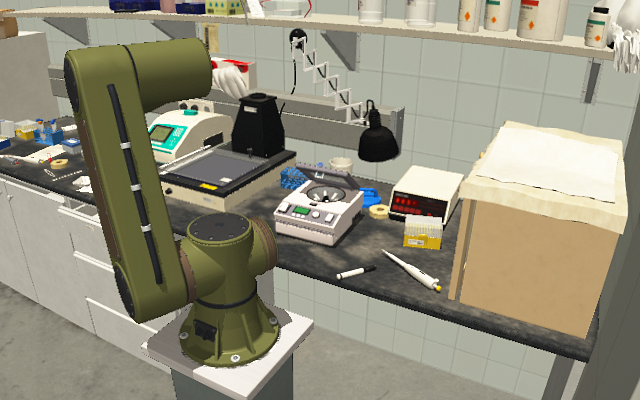

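The scene crop shows the centrifuge with its lid about half open, the rocker at (254,311), the round key at (383,338) and the pulse key at (438,350). In the top crop they are at (269,444), (447,434) and (520,430), and the lid's front bar is at about v=245. Next I fit the pose from these points.

```bash
cat > geo.py <<'E'
import numpy as np,cv2,pickle
from scipy.optimize import least_squares
def proj(c,X): return cv2.projectPoints(np.asarray(X,float).reshape(-1,3),cv2.Rodrigues(c["R"])[0],np.asarray(c["t"],float),np.array([[c["fx"],0,c["cx"]],[0,c["fy"],c["cy"]],[0,0,1]]),np.array(c["dist"]))[0][:,0]
def back(c,u,v):
    K=np.array([[c["fx"],0,c["cx"]],[0,c["fy"],c["cy"]],[0,0,1]])
    n=cv2.undistortPoints(np.array([[[u,v]]],float),K,np.array(c["dist"]))[0,0]
    z=c["z_map"][int(round(v)),int(round(u))]
    return c["R"].T@(np.array([n[0]*z,n[1]*z,z])-c["t"])
s=.305; n=np.array([-np.sin(s),0,np.cos(s)]); ux=np.array([np.cos(s),0,np.sin(s)])
P0=np.array([-.104,0,.090])
M=dict(rocker=P0+[0,.082,0]+.005*n,round=P0+[0,-.034,0]+.009*n,pulse=P0+[0,-.082,0]+.009*n,RL=np.array([.13,.11,.1]),RR=np.array([.13,-.11,.1]))
def world(p,X):
    x,y,a=p; c,s_=np.cos(a),np.sin(a); X=np.atleast_2d(X)
    return np.c_[x+c*X[:,0]-s_*X[:,1],y+s_*X[:,0]+c*X[:,1],X[:,2]]
E
python3 - <<'E'
from geo import *
S=pickle.load(open("scene0.pkl","rb"));T=pickle.load(open("top0.pkl","rb"))
ot={"rocker":(269,444),"round":(447,434),"pulse":(520,430),"RL":(213,100),"RR":(545,82)}
os_={"rocker":(254,311),"round":(383,338),"pulse":(438,350)}
f=lambda o,x0: {k:np.array([x0+u/4-.375,130+v/4-.375]) for k,(u,v) in o.items()}
ot=f(ot,210);os_=f(os_,220)
def res(p,tt=1,ss=1):
    r=[]
    for c,o,w in ((T,ot,tt),(S,os_,ss)):
        r.append(w*(proj(c,world(p,[M[k] for k in o]))-np.array(list(o.values()))).ravel())
    return np.concatenate(r)
for w in ((1,1),(1,0),(0,1)):
    q=least_squares(res,[.5,0,0],args=w); print(w,q.x.round(4),res(q.x).round(1))
q=least_squares(res,[.5,0,0]).x
np.save("pose.npy",q)
for c,o in ((T,ot),(S,os_)):
    for k,v in o.items(): print(k,back(c,*v).round(3),world(q,M[k]).round(3))
# lid angle
lt=np.array([[218,262],[537,247]])/4+[210-.375,130-.375]
ls=np.array([[305,133],[510,168]])/4+[220-.375,130-.375]
for c,l in ((T,np.array([210,130])+np.array([[377,228],[250,236],[510,220]])/4),(S,np.array([220,130])+np.array([[400,150]])/4)):
    for uv in l:
        X=back(c,*uv); d=X-world(q,[.115,0,.104])[0]; a=q[2]
        xl=np.cos(a)*d[0]+np.sin(a)*d[1]; r=np.hypot(xl,d[2]); print("lid",X.round(3),"r",r.round(3),"ang",np.arctan2(d[2],-xl).round(3))
E
```

```text
(1, 1) [0.6122 0.0764 0.0503] [ 0.5  0.4  0.2  0.9  0.4  0.9  0.5 -0.8 -0.8 -1.2  0.5 -0.4 -0.5 -0.8
 -0.7 -0.6]
(1, 0) [0.6124 0.0769 0.0473] [ 0.3  0.3 -0.1  0.8  0.1  0.9  0.5 -1.  -0.8 -1.1  0.4 -0.5 -0.7 -0.8
 -1.  -0.7]
(0, 1) [0.6082 0.0759 0.0738] [ 1.7  2.6  1.4  2.   1.5  1.6 -0.4  1.7 -1.8 -0.6  0.4  0.5 -0.2 -0.2
 -0.2 -0.2]
rocker [0.504 0.154 0.1  ] [[0.503 0.153 0.095]]
round [0.509 0.038 0.105] [[0.507 0.037 0.099]]
pulse [ 0.512 -0.01   0.099] [[ 0.51  -0.011  0.099]]
RL [0.76  0.21  0.003] [[0.737 0.193 0.1  ]]
RR [ 0.771 -0.033  0.002] [[ 0.748 -0.027  0.1  ]]
rocker [0.494 0.149 0.098] [[0.503 0.153 0.095]]
round [0.507 0.035 0.097] [[0.507 0.037 0.099]]
pulse [ 0.505 -0.016  0.1  ] [[ 0.51  -0.011  0.099]]
lid [0.625 0.076 0.212] r 0.149 ang 0.813
lid [0.62  0.151 0.213] r 0.15 ang 0.813
lid [ 0.629 -0.003  0.212] r 0.149 ang 0.814
lid [0.611 0.077 0.213] r 0.159 ang 0.756
```

```bash
cat >> geo.py <<'E'
def to_cent(p,W):  # world -> centrifuge
    x,y,a=p; d=np.asarray(W)-[x,y,0]; c,s_=np.cos(a),np.sin(a)
    return np.array([c*d[0]+s_*d[1],-s_*d[0]+c*d[1],d[2]])
def lid(th,r=.142,h=.018): return np.array([.115-r*np.cos(th)+h*np.sin(th),0,.104+r*np.sin(th)+h*np.cos(th)])
E
python3 - <<'E'
from geo import *
q=np.load("pose.npy"); T=pickle.load(open("top0.pkl","rb"))
from station import telemetry
print("tcp in cent",to_cent(q,telemetry.get_obs()["ee_pos"]).round(4))
for th in (.8,.69,.4,.1,0,-.03): print(th,lid(th).round(4),world(q,lid(th)).round(3))
for k in M: print(k,world(q,M[k]).round(4))
# heights from top depth in path corridor
vs,us=np.mgrid[0:400:4,0:640:4]; W=np.array([back(T,u,v) for u,v in zip(us.ravel(),vs.ravel())]); W=W[(W[:,2]>.13)&(W[:,0]>.1)&(W[:,0]<.85)&(W[:,1]>-.3)&(W[:,1]<.6)]
import collections
d=collections.defaultdict(float)
for w in W: d[(round(w[0],1),round(w[1],1))]=max(d[(round(w[0],1),round(w[1],1))],round(w[2],2))
print(sorted(d.items()))
E
```

```text
tcp in cent [-0.4036  0.462   0.2224]
0.8 [0.029  0.     0.2184] [[0.641 0.078 0.218]]
0.69 [0.0169 0.     0.2083] [[0.629 0.077 0.208]]
0.4 [-0.0088  0.      0.1759] [[0.603 0.076 0.176]]
0.1 [-0.0245  0.      0.1361] [[0.588 0.075 0.136]]
0 [-0.027  0.     0.122] [[0.585 0.075 0.122]]
-0.03 [-0.0275  0.      0.1177] [[0.585 0.075 0.118]]
rocker [[0.5027 0.153  0.0948]]
round [[0.5074 0.0371 0.0986]]
pulse [[ 0.5098 -0.0108  0.0986]]
RL [[0.7365 0.1928 0.1   ]]
RR [[ 0.7476 -0.0269  0.1   ]]
[((np.float64(0.2), np.float64(0.4)), np.float64(0.35)), ((np.float64(0.2), np.float64(0.5)), np.float64(0.52)), ((np.float64(0.2), np.float64(0.6)), np.float64(0.35)), ((np.float64(0.3), np.float64(0.5)), np.float64(0.5)), ((np.float64(0.4), np.float64(0.0)), np.float64(1.2)), ((np.float64(0.6), np.float64(0.0)), np.float64(0.22)), ((np.float64(0.6), np.float64(0.1)), np.float64(0.22)), ((np.float64(0.6), np.float64(0.2)), np.float64(0.22)), ((np.float64(0.7), np.float64(0.0)), np.float64(0.19)), ((np.float64(0.7), np.float64(0.1)), np.float64(0.19)), ((np.float64(0.7), np.float64(0.2)), np.float64(0.18)), ((np.float64(0.8), np.float64(-0.3)), np.float64(0.66)), ((np.float64(0.8), np.float64(-0.2)), np.float64(0.66)), ((np.float64(0.8), np.float64(-0.1)), np.float64(0.66)), ((np.float64(0.8), np.float64(0.0)), np.float64(0.66)), ((np.float64(0.8), np.float64(0.1)), np.float64(0.66)), ((np.float64(0.8), np.float64(0.2)), np.float64(0.66)), ((np.float64(0.8), np.float64(0.3)), np.float64(0.66)), ((np.float64(0.8), np.float64(0.4)), np.float64(0.67)), ((np.float64(0.8), np.float64(0.5)), np.float64(0.67)), ((np.float64(0.8), np.float64(0.6)), np.float64(0.34))]
```

{"op": "step_arm", "data": {"plan": [{"dz": -0.2,"rz": -0.084,"claw": 1},{"dz": -0.2,"rz": -0.084,"claw": 1},{"dz": -0.2,"rz": -0.084,"claw": 1},{"dx": -0.304,"dy": -0.33,"claw": 1},{"dx": -0.304,"dy": -0.33,"claw": 1},{"dx": -0.304,"dy": -0.33,"claw": 1},{"dx": -0.304,"dy": -0.33,"claw": 1},{"dx": -0.304,"dy": -0.33,"claw": 1},{"dx": -0.304,"dy": -0.33,"claw": 1},{"dx": -0.304,"dy": -0.33,"claw": 1}]}}

```text
$.plan[0]: bad value
```

{"op": "step_arm", "data": {"plan": [{"dx": 0,"dy": 0,"dz": -0.2,"rx": 0,"ry": 0,"rz": -0.084,"claw": 1},{"dx": 0,"dy": 0,"dz": -0.2,"rx": 0,"ry": 0,"rz": -0.084,"claw": 1},{"dx": 0,"dy": 0,"dz": -0.2,"rx": 0,"ry": 0,"rz": -0.084,"claw": 1},{"dx": -0.304,"dy": -0.33,"dz": 0,"rx": 0,"ry": 0,"rz": 0,"claw": 1},{"dx": -0.304,"dy": -0.33,"dz": 0,"rx": 0,"ry": 0,"rz": 0,"claw": 1},{"dx": -0.304,"dy": -0.33,"dz": 0,"rx": 0,"ry": 0,"rz": 0,"claw": 1},{"dx": -0.304,"dy": -0.33,"dz": 0,"rx": 0,"ry": 0,"rz": 0,"claw": 1},{"dx": -0.304,"dy": -0.33,"dz": 0,"rx": 0,"ry": 0,"rz": 0,"claw": 1},{"dx": -0.304,"dy": -0.33,"dz": 0,"rx": 0,"ry": 0,"rz": 0,"claw": 1},{"dx": -0.304,"dy": -0.33,"dz": 0,"rx": 0,"ry": 0,"rz": 0,"claw": 1}], "grip_force": 20}}

```text
time_s: 1.7
ee_pos: [0.4113, 0.2963, 0.2827]
eef_rot: [3.141, 0.0, -3.091]
force: [-0.4, -0.3, -0.4]
grip_width: 0.0172
grip_force: 0.0
```

{"op": "step_arm", "data": {"plan": [{"dx": -0.3,"dy": -0.328,"dz": 0,"rx": 0,"ry": 0,"rz": 0,"claw": 1},{"dx": -0.3,"dy": -0.328,"dz": 0,"rx": 0,"ry": 0,"rz": 0,"claw": 1},{"dx": -0.3,"dy": -0.328,"dz": 0,"rx": 0,"ry": 0,"rz": 0,"claw": 1},{"dx": -0.3,"dy": -0.328,"dz": 0,"rx": 0,"ry": 0,"rz": 0,"claw": 1},{"dx": -0.3,"dy": -0.328,"dz": 0,"rx": 0,"ry": 0,"rz": 0,"claw": 1},{"dx": -0.3,"dy": -0.328,"dz": 0,"rx": 0,"ry": 0,"rz": 0,"claw": 1},{"dx": -0.3,"dy": -0.3,"dz": 0,"rx": 0,"ry": 0,"rz": 0,"claw": 1},{"dx": 0,"dy": 0,"dz": 0,"rx": 0,"ry": 0,"rz": 0,"claw": 1}]}}

```text
time_s: 2.5
ee_pos: [0.6336, 0.0783, 0.2809]
eef_rot: [-3.141, -0.002, -3.094]
force: [-0.9, -0.1, -1.4]
grip_width: 0.0005
grip_force: 0.0
```

```bash
python3 - <<'E'
from geo import *
from station import telemetry,viewer
q=np.load("pose.npy"); o=telemetry.get_obs(); print(o["ee_pos"],to_cent(q,o["ee_pos"]).round(4),o["qpos"].round(2),o["grip_width"],o["force"])
c=viewer.camera("top"); B=cv2.resize(c["img"][130:280,210:410],(800,600),interpolation=cv2.INTER_CUBIC); cv2.imwrite("pics/t1.png",B[:,:,::-1])
E
```

```text
[0.63364225 0.07833816 0.28089432] [0.0215 0.0008 0.2809] [ 0.07  0.47  1.15 -0.    1.52 -1.55] 0.0005316936245315772 [-0.8681578  -0.10711148 -1.39228644]
```

View pics/t1.png

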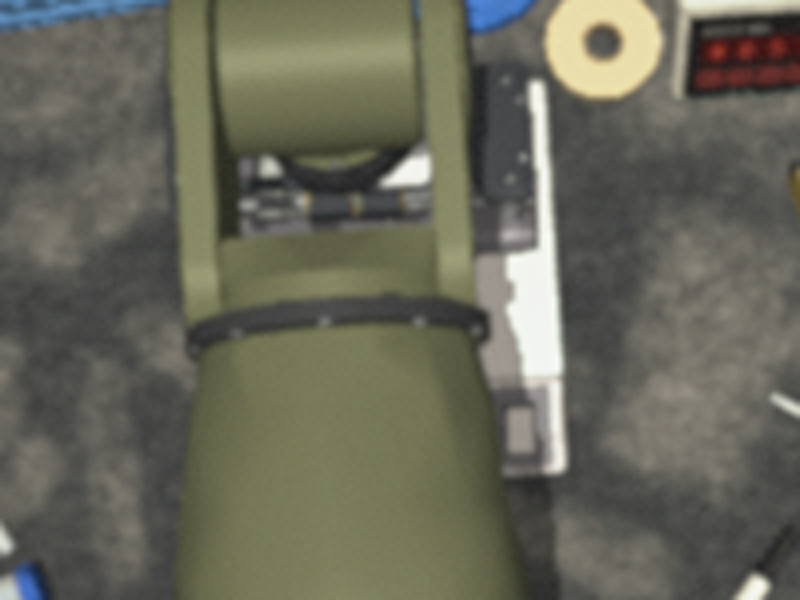

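The arm hides most of the centrifuge in the top view; the closed gripper hangs over the lid at about (370,200), as intended. I now go down onto the lid.

{"op": "step_arm", "data": {"plan": [{"dx": 0,"dy": 0,"dz": 0.2,"rx": 0,"ry": 0,"rz": 0,"claw": 1},{"dx": 0,"dy": 0,"dz": 0.2,"rx": 0,"ry": 0,"rz": 0,"claw": 1},{"dx": 0,"dy": 0,"dz": 0.1,"rx": 0,"ry": 0,"rz": 0,"claw": 1},{"dx": 0,"dy": 0,"dz": 0.05,"rx": 0,"ry": 0,"rz": 0,"claw": 1},{"dx": 0,"dy": 0,"dz": 0.05,"rx": 0,"ry": 0,"rz": 0,"claw": 1},{"dx": 0,"dy": 0,"dz": 0,"rx": 0,"ry": 0,"rz": 0,"claw": 1}]}}

```text
time_s: 3.15
ee_pos: [0.6315, 0.0822, 0.2226]
eef_rot: [3.142, 0.0, -3.09]
force: [-0.4, -0.8, 0.8]
grip_width: 0.0008
grip_force: 0.1
```

{"op": "step_arm", "data": {"plan": [{"dx": 0,"dy": 0,"dz": 0.08,"rx": 0,"ry": 0,"rz": 0,"claw": 1},{"dx": 0.06,"dy": 0,"dz": 0.08,"rx": 0,"ry": 0,"rz": 0,"claw": 1},{"dx": 0.06,"dy": 0,"dz": 0.08,"rx": 0,"ry": 0,"rz": 0,"claw": 1}]}}

```text
time_s: 3.45
ee_pos: [0.6195, 0.0814, 0.1982]
eef_rot: [3.142, 0.001, -3.091]
force: [0.5, 0.7, 1.0]
grip_width: 0.0001
grip_force: 0.7
```

{"op": "step_arm", "data": {"plan": [{"dx": 0.06,"dy": 0,"dz": 0.08,"rx": 0,"ry": 0,"rz": 0,"claw": 1},{"dx": 0.06,"dy": 0,"dz": 0.1,"rx": 0,"ry": 0,"rz": 0,"claw": 1},{"dx": 0.05,"dy": 0,"dz": 0.1,"rx": 0,"ry": 0,"rz": 0,"claw": 1},{"dx": 0.04,"dy": 0,"dz": 0.1,"rx": 0,"ry": 0,"rz": 0,"claw": 1},{"dx": 0,"dy": 0,"dz": 0,"rx": 0,"ry": 0,"rz": 0,"claw": 1}]}}

```text
time_s: 3.95
ee_pos: [0.5977, 0.0802, 0.159]
eef_rot: [-3.141, -0.002, -3.091]
force: [0.5, -0.6, 0.4]
grip_width: 0.0003
grip_force: 0.2
```

```bash
python3 - <<'E'
from geo import *
from station import telemetry,viewer
q=np.load("pose.npy"); o=telemetry.get_obs(); print(to_cent(q,o["ee_pos"]).round(4),o["force"])
c=viewer.camera("scene"); B=cv2.resize(c["img"][130:280,220:420],(800,600),interpolation=cv2.INTER_CUBIC); cv2.imwrite("pics/s1.png",B[:,:,::-1])
E
```

```text
[-0.0143  0.0045  0.159 ] [ 0.5203332  -0.60392946  0.41143676]
```

View pics/s1.png

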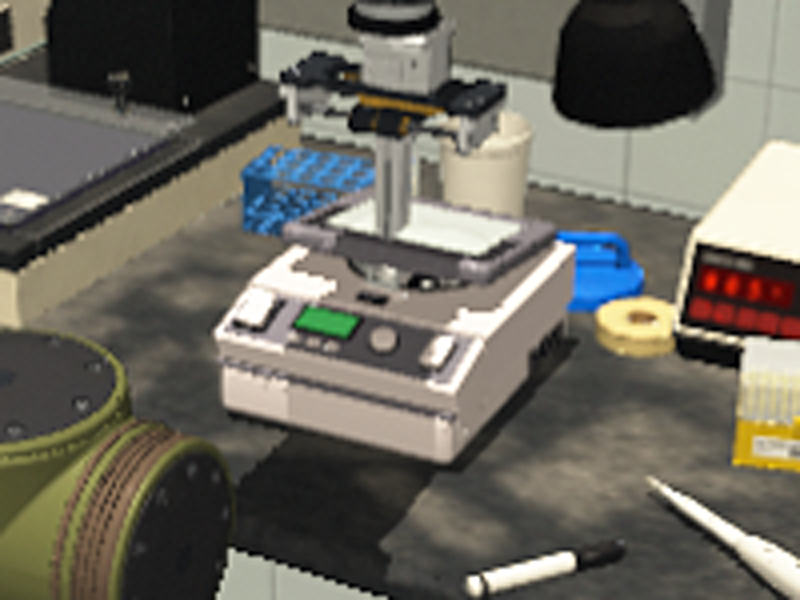

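The picture shows the lid pushed to about 0.25 rad, with the fingertips at (390,238) on the inner part of the front bar. The round key and pulse key are free. I keep pushing, a little closer to the free edge.

{"op": "step_arm", "data": {"plan": [{"dx": 0.06,"dy": 0,"dz": 0.06,"rx": 0,"ry": 0,"rz": 0,"claw": 1},{"dx": 0.05,"dy": 0,"dz": 0.06,"rx": 0,"ry": 0,"rz": 0,"claw": 1},{"dx": 0.02,"dy": 0,"dz": 0.05,"rx": 0,"ry": 0,"rz": 0,"claw": 1},{"dx": 0,"dy": 0,"dz": 0.05,"rx": 0,"ry": 0,"rz": 0,"claw": 1},{"dx": 0,"dy": 0,"dz": 0,"rx": 0,"ry": 0,"rz": 0,"claw": 1}]}}

```text
time_s: 4.5
ee_pos: [0.5851, 0.0796, 0.1378]
eef_rot: [-3.142, -0.001, -3.091]
force: [0.7, 0.3, 0.6]
grip_width: 0.0008
grip_force: 0.4
```

{"op": "step_arm", "data": {"plan": [{"dx": 0,"dy": 0,"dz": 0.03,"rx": 0,"ry": 0,"rz": 0,"claw": 1},{"dx": 0,"dy": 0,"dz": 0,"rx": 0,"ry": 0,"rz": 0,"claw": 1}]}}

```text
time_s: 4.7
ee_pos: [0.5852, 0.0796, 0.1352]
eef_rot: [-3.142, -0.001, -3.091]
force: [-1.3, 0.6, 3.1]
grip_width: 0.0006
grip_force: 1.1
```

{"op": "step_arm", "data": {"plan": [{"dx": 0,"dy": 0,"dz": 0.03,"rx": 0,"ry": 0,"rz": 0,"claw": 1},{"dx": 0,"dy": 0,"dz": 0,"rx": 0,"ry": 0,"rz": 0,"claw": 1}]}}

```text
time_s: 4.9
ee_pos: [0.5854, 0.0797, 0.1345]
eef_rot: [-3.141, 0.0, -3.09]
force: [-12.2, -1.9, 23.9]
grip_width: 0.0001
grip_force: 12.1
```

The force rose to a hard stop at the expected height, so I lift off and look.

{"op": "step_arm", "data": {"plan": [{"dx": 0,"dy": 0,"dz": -0.1,"rx": 0,"ry": 0,"rz": 0,"claw": 1},{"dx": 0,"dy": 0,"dz": -0.3,"rx": 0,"ry": 0,"rz": 0,"claw": 1},{"dx": 0,"dy": 0,"dz": -0.3,"rx": 0,"ry": 0,"rz": 0,"claw": 1},{"dx": 0,"dy": 0,"dz": 0,"rx": 0,"ry": 0,"rz": 0,"claw": 1}]}}

```text
time_s: 5.3
ee_pos: [0.5868, 0.0797, 0.2063]
eef_rot: [3.141, 0.006, -3.091]
force: [0.2, 0.1, 1.1]
grip_width: 0.0004
grip_force: 0.0
```

```bash
python3 - <<'E'
from geo import *
from station import telemetry,viewer
q=np.load("pose.npy"); o=telemetry.get_obs(); print(o["ee_pos"],to_cent(q,o["ee_pos"]).round(4),o["force"])
c=viewer.camera("scene"); pickle.dump(c,open("scene2.pkl","wb"));B=cv2.resize(c["img"][160:260,260:380],(720,600),interpolation=cv2.INTER_CUBIC); cv2.imwrite("pics/s2.png",B[:,:,::-1])
E
```

```text
[0.58682405 0.07972652 0.20631894] [-0.0252  0.0046  0.2063] [0.22067356 0.09210259 1.06383413]
```

View pics/s2.png

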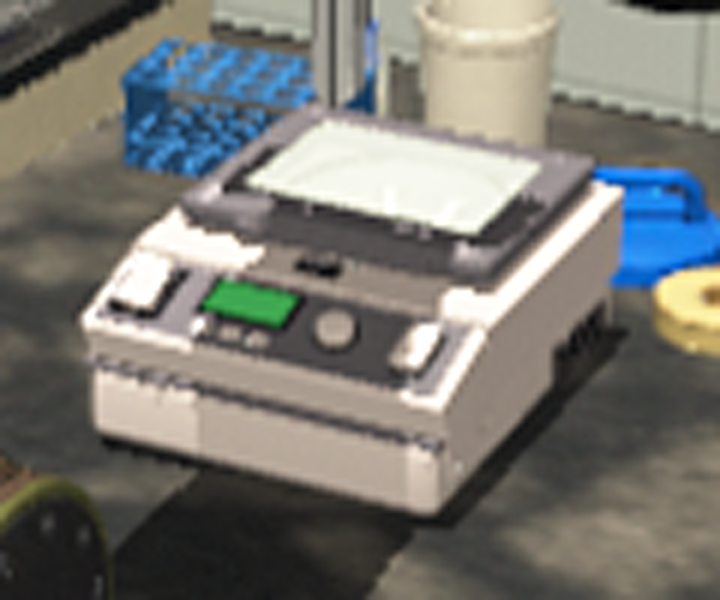

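The picture shows the lid lying flat and shut after release, with the catch slide in front of it at (320,265). The rocker is at (143,283), far end still up. Next I move over the rocker.

{"op": "step_arm", "data": {"plan": [{"dx": 0.255,"dy": 0.258,"dz": 0,"rx": 0,"ry": 0,"rz": 0,"claw": 1},{"dx": 0.255,"dy": 0.258,"dz": 0,"rx": 0,"ry": 0,"rz": 0,"claw": 1},{"dx": 0.255,"dy": 0.258,"dz": 0,"rx": 0,"ry": 0,"rz": 0,"claw": 1},{"dx": 0,"dy": 0,"dz": 0.3,"rx": 0,"ry": 0,"rz": 0,"claw": 1},{"dx": 0,"dy": 0,"dz": 0.35,"rx": 0,"ry": 0,"rz": 0,"claw": 1},{"dx": 0,"dy": 0,"dz": 0.1,"rx": 0,"ry": 0,"rz": 0,"claw": 1},{"dx": 0,"dy": 0,"dz": 0,"rx": 0,"ry": 0,"rz": 0,"claw": 1}]}}

```text
time_s: 6.05
ee_pos: [0.5045, 0.1528, 0.126]
eef_rot: [-3.141, -0.003, -3.091]
force: [0.2, 0.3, -0.1]
grip_width: -0.0001
grip_force: 0.0
```

```bash
python3 - <<'E'
from geo import *
from station import telemetry,viewer
q=np.load("pose.npy"); o=telemetry.get_obs(); print(o["ee_pos"],to_cent(q,o["ee_pos"]).round(4),o["force"])
c=viewer.camera("scene");B=cv2.resize(c["img"][160:235,260:350],(720,600),interpolation=cv2.INTER_CUBIC); 
tip=o["ee_pos"]-[0,0,.017]
print("tip px",(proj(c,tip)-[260,160])*8, "rocker px",(proj(c,world(q,M["rocker"]))-[260,160])*8)
cv2.imwrite("pics/s3.png",B[:,:,::-1])
E
```

```text
[0.50450567 0.15276363 0.12596234] [-0.1038  0.0816  0.126 ] [ 0.19575843  0.28039711 -0.09291814]
tip px [[191.31403158 343.45251014]] rocker px [[189.18824165 375.75312721]]
```

View pics/s3.png

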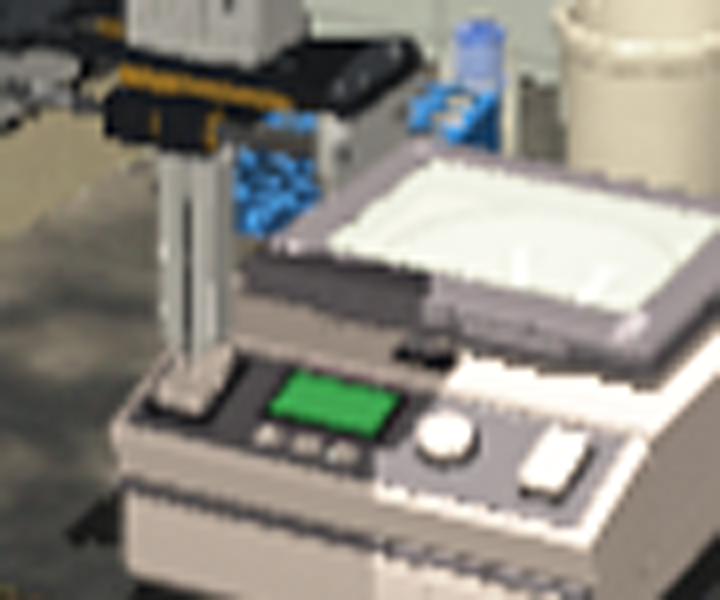

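The picture shows the fingertips at about (198,360), just above the upper part of the rocker, whose middle is near (193,383). The position fits, so I press.

{"op": "step_arm", "data": {"plan": [{"dx": -0.02,"dy": 0,"dz": 0.07,"rx": 0,"ry": 0,"rz": 0,"claw": 1},{"dx": 0,"dy": 0,"dz": 0.03,"rx": 0,"ry": 0,"rz": 0,"claw": 1},{"dx": 0,"dy": 0,"dz": 0,"rx": 0,"ry": 0,"rz": 0,"claw": 1}]}}

```text
time_s: 6.4
ee_pos: [0.5089, 0.1533, 0.1206]
eef_rot: [3.141, 0.005, -3.091]
force: [-5.8, -1.7, 23.2]
grip_width: 0.0005
grip_force: 11.9
```

{"op": "step_arm", "data": {"plan": [{"dx": 0,"dy": 0,"dz": -0.2,"rx": 0,"ry": 0,"rz": 0,"claw": 1},{"dx": 0,"dy": 0,"dz": -0.4,"rx": 0,"ry": 0,"rz": 0,"claw": 1},{"dx": 0,"dy": 0,"dz": -0.2,"rx": 0,"ry": 0,"rz": 0,"claw": 1},{"dx": 0,"dy": 0,"dz": 0,"rx": 0,"ry": 0,"rz": 0,"claw": 1}]}}

```text
time_s: 6.8
ee_pos: [0.5086, 0.1533, 0.2009]
eef_rot: [3.141, 0.006, -3.091]
force: [-0.5, -0.4, -0.8]
grip_width: 0.0006
grip_force: 0.0
```

```bash
python3 - <<'E'
from geo import *
from station import telemetry,viewer
q=np.load("pose.npy"); o=telemetry.get_obs(); print(o["ee_pos"],to_cent(q,o["ee_pos"]).round(4),o["force"])
c=viewer.camera("scene"); pickle.dump(c,open("scene3.pkl","wb")); S=pickle.load(open("scene2.pkl","rb"))
f=lambda c:cv2.resize(c["img"][190:225,265:305],(400,350),interpolation=cv2.INTER_CUBIC)
cv2.imwrite("pics/s4.png",np.hstack([f(S),f(c)])[:,:,::-1])
for k in (S,c): print([ [round(float(x),3) for x in back(k,u,v)] for u,v in ((280,210),(282,208),(284,206),(286,204),(288,202))])
E
```

```text
[0.50857213 0.15333308 0.20089876] [-0.0997  0.082   0.2009] [-0.50742603 -0.39574112 -0.80119436]
[[0.492, 0.161, 0.086], [0.495, 0.155, 0.094], [0.503, 0.152, 0.098], [0.512, 0.15, 0.103], [0.536, 0.157, 0.098]]
[[0.491, 0.16, 0.087], [0.492, 0.153, 0.095], [0.504, 0.152, 0.098], [0.509, 0.147, 0.105], [0.536, 0.157, 0.098]]
```

View pics/s4.png

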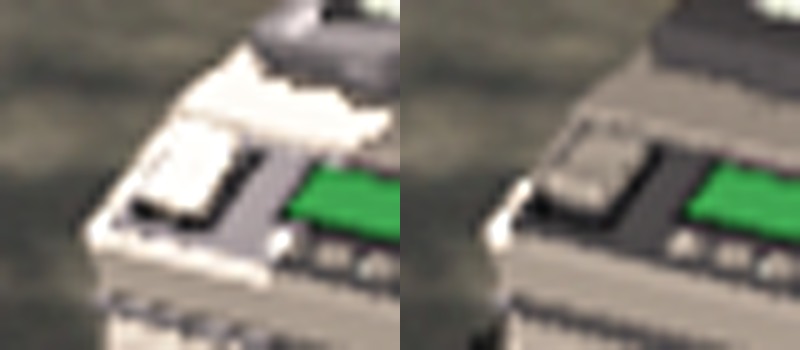

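Left is before the press, right after it. The paddle's upper end at (620,135) looks lower and its front end at (570,195) looks raised, so the rocker has probably switched. A second press slightly nearer the axis makes sure.

{"op": "step_arm", "data": {"plan": [{"dx": 0.05,"dy": 0,"dz": 0.4,"rx": 0,"ry": 0,"rz": 0,"claw": 1},{"dx": 0,"dy": 0,"dz": 0.35,"rx": 0,"ry": 0,"rz": 0,"claw": 1},{"dx": 0,"dy": 0,"dz": 0.05,"rx": 0,"ry": 0,"rz": 0,"claw": 1},{"dx": 0,"dy": 0,"dz": 0.0,"rx": 0,"ry": 0,"rz": 0,"claw": 1}]}}

```text
time_s: 7.25
ee_pos: [0.5022, 0.1528, 0.1187]
eef_rot: [-3.141, 0.0, -3.091]
force: [-12.7, -2.4, 30.2]
grip_width: 0.0006
grip_force: 15.7
```

Both presses met a firm stop on the far half of the paddle, at 23 and 30 N against the 2.5 N needed, and the picture shows the tilt has changed. I move to the pulse key and check on the way.

{"op": "step_arm", "data": {"plan": [{"dx": 0,"dy": 0,"dz": -0.2,"rx": 0,"ry": 0,"rz": 0,"claw": 1},{"dx": 0,"dy": 0,"dz": -0.4,"rx": 0,"ry": 0,"rz": 0,"claw": 1},{"dx": 0.045,"dy": -0.41,"dz": 0,"rx": 0,"ry": 0,"rz": 0,"claw": 1},{"dx": 0,"dy": -0.41,"dz": 0,"rx": 0,"ry": 0,"rz": 0,"claw": 1},{"dx": 0,"dy": -0.41,"dz": 0,"rx": 0,"ry": 0,"rz": 0,"claw": 1},{"dx": 0,"dy": -0.41,"dz": 0,"rx": 0,"ry": 0,"rz": 0,"claw": 1},{"dx": 0,"dy": 0,"dz": 0,"rx": 0,"ry": 0,"rz": 0,"claw": 1},{"dx": 0,"dy": 0,"dz": 0.35,"rx": 0,"ry": 0,"rz": 0,"claw": 1},{"dx": 0,"dy": 0,"dz": 0.1,"rx": 0,"ry": 0,"rz": 0,"claw": 1},{"dx": 0,"dy": 0,"dz": 0,"rx": 0,"ry": 0,"rz": 0,"claw": 1}]}}

```text
time_s: 8.25
ee_pos: [0.5051, -0.0106, 0.1307]
eef_rot: [3.141, -0.004, -3.09]
force: [-0.6, -0.5, -0.1]
grip_width: 0.0003
grip_force: 0.0
```

```bash
python3 - <<'E'
from geo import *
from station import telemetry,viewer
q=np.load("pose.npy"); o=telemetry.get_obs(); print(o["ee_pos"],to_cent(q,o["ee_pos"]).round(4),o["force"])
c=viewer.camera("scene"); S=pickle.load(open("scene2.pkl","rb"))
f=lambda c:cv2.resize(c["img"][190:230,265:345],(800,400),interpolation=cv2.INTER_CUBIC)
im=np.vstack([cv2.resize(f(S),(600,300)),cv2.resize(f(c),(600,300))])
cv2.imwrite("pics/s5.png",im[:,:,::-1])
# predicted paddle corners, off (far end up) and on, in crop px
for h in (.007,.009):
  for t in (.17,-.17):
    L=[P0+[0,.082+y,0]+h*n+x*(np.cos(t)*ux+np.sin(t)*n) for x,y in ((.016,.011),(.016,-.011),(-.016,-.011),(-.016,.011))]
    print(h,t,((proj(c,world(q,L))-[264.5,189.5])*7.5).round(0).tolist())
E
```

```text
[ 0.50511482 -0.01056164  0.13073359] [-0.1114 -0.0815  0.1307] [-0.6477258  -0.5046662  -0.11184049]
0.007 0.17 [[137.0, 95.0], [180.0, 105.0], [149.0, 161.0], [105.0, 150.0]]
0.007 -0.17 [[139.0, 104.0], [182.0, 114.0], [147.0, 151.0], [103.0, 141.0]]
0.009 0.17 [[136.0, 92.0], [179.0, 102.0], [148.0, 157.0], [105.0, 147.0]]
0.009 -0.17 [[138.0, 101.0], [181.0, 111.0], [146.0, 148.0], [103.0, 138.0]]
```

View pics/s5.png

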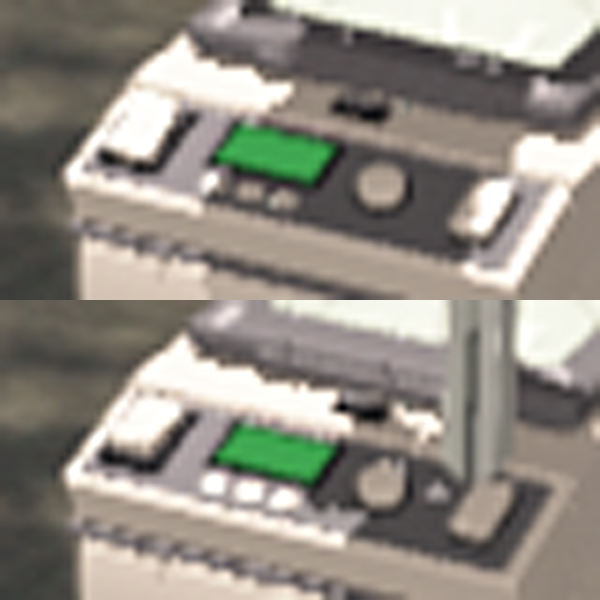

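The lower picture shows the rocker's front end raised and its far end down, so it is on; the lid is still shut. The fingertips at (480,480) hang above the pulse key at (482,510), well clear of the round key at (382,485). I press it now.

{"op": "step_arm", "data": {"plan": [{"dx": 0,"dy": 0,"dz": 0.1,"rx": 0,"ry": 0,"rz": 0,"claw": 1},{"dx": 0,"dy": 0,"dz": 0.05,"rx": 0,"ry": 0,"rz": 0,"claw": 1},{"dx": 0,"dy": 0,"dz": 0.0,"rx": 0,"ry": 0,"rz": 0,"claw": 1}]}}

```text
time_s: 8.6
ee_pos: [0.5061, -0.011, 0.1172]
eef_rot: [3.142, -0.0, -3.09]
force: [-1.2, 0.7, 1.2]
grip_width: 0.0003
grip_force: 0.7
```

{"op": "step_arm", "data": {"plan": [{"dx": 0,"dy": 0,"dz": 0.03,"rx": 0,"ry": 0,"rz": 0,"claw": 1},{"dx": 0,"dy": 0,"dz": 0.0,"rx": 0,"ry": 0,"rz": 0,"claw": 1}]}}

```text
time_s: 8.8
ee_pos: [0.5064, -0.0111, 0.1147]
eef_rot: [-3.142, 0.001, -3.091]
force: [0.3, 0.9, 4.1]
grip_width: 0.0003
grip_force: 1.4
```

{"op": "step_arm", "data": {"plan": [{"dx": 0,"dy": 0,"dz": 0.025,"rx": 0,"ry": 0,"rz": 0,"claw": 1},{"dx": 0,"dy": 0,"dz": 0.0,"rx": 0,"ry": 0,"rz": 0,"claw": 1}]}}

```text
time_s: 9.0
ee_pos: [0.5066, -0.0112, 0.1123]
eef_rot: [-3.141, 0.001, -3.091]
force: [1.7, 1.1, 5.0]
grip_width: 0.0006
grip_force: 2.1
```

{"op": "step_arm", "data": {"plan": [{"dx": 0,"dy": 0,"dz": 0.02,"rx": 0,"ry": 0,"rz": 0,"claw": 1},{"dx": 0,"dy": 0,"dz": 0.0,"rx": 0,"ry": 0,"rz": 0,"claw": 1}]}}

```text
time_s: 9.2
ee_pos: [0.5069, -0.0112, 0.1115]
eef_rot: [-3.141, 0.003, -3.091]
force: [-3.4, 1.4, 17.7]
grip_width: 0.0009
grip_force: 9.3
```

{"op": "step_arm", "data": {"plan": [{"dx": 0,"dy": 0,"dz": 0,"rx": 0,"ry": 0,"rz": 0,"claw": 1},{"dx": 0,"dy": 0,"dz": 0,"rx": 0,"ry": 0,"rz": 0,"claw": 1},{"dx": 0,"dy": 0,"dz": 0,"rx": 0,"ry": 0,"rz": 0,"claw": 1}]}}

```text
time_s: 9.5
ee_pos: [0.5069, -0.0112, 0.1115]
eef_rot: [-3.141, 0.003, -3.091]
force: [-2.8, 2.1, 18.7]
grip_width: 0.0004
grip_force: 9.1
```

The key is at its stop and held steadily with about 18 N, so I hand in.

```bash
python3 -c "
from station import hand_in
print(hand_in())"
```

```text
the job is handed in; nothing more can be done
None
```

I pushed the lid shut, switched the rocker on and handed the job in with the pulse key held at its stop at about 18 N; no pass or fail verdict came back.

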